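# Slide the low pot out of the clump and seat it in the V-stop

### The job

Four round tins stand touching in a clump on the painters' bench. Push the lowest one, the pot, clear of the others along the bench top without lifting or tipping it and without shifting the other three tins or the tape roll, then slide it into the V-stop of the jig until you feel it bear on both jaws, and hold it pressed home with about 10 newtons for half a second. Push gently, never with more than 20 newtons; then leave the pot standing against the stop.

Things in the scene. Friction and masses are not known exactly. Their poses are not given: they have to be found in the camera images.
- pot: the pot: plain steel round tin, flat lid, 76 mm diameter, only 50 mm high (the lowest of the four), 0.3 to 0.5 kg; too wide to grasp comfortably, meant to be pushed low on its side. Origin: centre of its underside; z up; round, so its yaw means nothing. Sliding it takes 1 to 5 N.
- tin_a: plain steel round tin, 76 mm diameter, 74 mm high, about 0.55 kg. It and the pot fill the two free places of a straight row of three that ends at tin_c, in either order (pot in the middle or pot at the end), sides touching (less than 0.5 mm apart). Origin: centre of its underside.
- tin_c: the tin at the far end of the row: plain steel round tin, 76 mm diameter, 74 mm high. Origin: centre of its underside. The row's direction is the line through tin_c and tin_a (or the pot).
- tin_d: plain steel round tin, 76 mm diameter, 74 mm high, touching only tin_c, standing to the left of the row (66 mm off the row's line, on the +y side, away from the jig) and 38 mm beyond tin_c. The pot's left and right sides (along the row's normal) are both free. Origin: centre of its underside.
- jig: the jig: fixed dark steel plate 130 x 270 mm, level with the bench top, with an aluminium V-stop clamped on it. Origin: on the V's middle line at bench height. The V opens towards the jig's +y axis (roughly towards the clump), so the pot goes in along -y. The stop stands at an UNMEASURED place: the seated pot's centre is at x = 0 and anywhere from y = 0 to +50 mm in this frame; see or feel it.
- jig_near (a point): point at bench height on the V's middle line, 50 mm from the jig's origin along its +y: centre of a seated pot if the stop stands as near the clump as it can; axes as the jig's. The V's two rigid upright jaws, at 45 degrees, are 41 mm high, reach 54 mm either side and 7 mm past a seated pot's centre. In the notch a soft rubber buffer stands 4 mm proud (under 1 N) and gives way first.
- tape: bystander: upright-axis roll of masking tape lying flat, 96 mm outside diameter, 38 mm high, at the far side of the bench. Origin: centre of its underside.
There are look-alikes about, which are no part of the job. What is shaped like the tin_a but blue is not meant.

How it is judged:
On the way, in this order (a step that is already met when the one before it is completed fails the run):
1. the pot stands clear of the clump: at least 22 mm of free space to each of the other tins (horizontal distance between pot and tin_a above 0.098 m and horizontal distance between pot and tin_c above 0.098 m and horizontal distance between pot and tin_d above 0.098 m), for 0.1 s.
2. the pot is pressed home in the V (at least 3 N on the V-stop, pot within 3 mm of the V's middle line) for 0.3 s (x of pot in the frame of jig between -0.003 and 0.003 m and y of pot in the frame of jig between -0.004 and 0.054 m and contact force between pot and jig above 3 N), for 0.3 s.
At the end, for the whole second after the job is handed in: the pot stands upright and at rest on the bench in the V-stop, still touching it (over 0.1 N, from the buffer), within 3 mm of the V's middle line, 22 mm or more clear of the other three tins, which are within 5 mm of where they began (all of step 1 and x of pot in the frame of jig between -0.003 and 0.003 m and y of pot in the frame of jig between -0.004 and 0.054 m and distance of each of tin_a, tin_c, tin_d from where it was at the start of the episode below 0.005 m and contact force between pot and jig above 0.1 N and height (world z) of pot below 0.003 m and angle between pot's own z axis and vertical below 0.05 rad and linear speed of pot below 0.01 m/s).
It fails at once if one of the other three tins shifted by more than 5 mm (distance of any of tin_a, tin_c, tin_d from where it was at the start of the episode above 0.005 m).
It fails at once if the pot lifted by more than 6 mm or tipped by more than 0.15 rad (height (world z) of pot above 0.006 m or angle between pot's own z axis and vertical above 0.15 rad).
It fails at once if the pot pushed harder than 22 N by the robot, or pressed on the V-stop with more than 30 N (both jaws added) (contact force between any of the arm, the fingers and pot above 22 N or contact force between pot and jig above 30 N).
It fails at once if the tape roll shifted by more than 15 mm (distance of tape from where it was at the start of the episode above 0.015 m).
It also fails if it takes over 64 s, if anything falls off the work surface, if the arm or the gripper's body presses on something with over 40 N, if the wrist force passes 120 N, or if a joint passes its speed limit or range.

### The arm

A 6-joint arm with a two-finger parallel gripper is mounted at the origin on the work surface. World frame = base frame: x ahead of the robot, y to its left, z up, the work surface at z = 0. Lengths are in m, angles in rad, forces in N, time in s.
With the tool pointing down it reaches from about 0.25 to 0.725 m from the base axis. Payload 4 kg.
Tool frame: the origin (TCP) lies at the very end of the fingers, on their centre line; the grasp point (between the pads) lies 19 mm behind it (ctrl.hold_point_z is the distance from the TCP to the grasp point, in m); z points along the fingers, y is the line along which they close (so a half turn about z gives the same grasp; the last joint's range is limited). The gripper opens to 85 mm and grips with 20 to 120 N. Pads are 22 mm wide; open, the fingers measure 114 mm over their backs; the gripper's body (76 mm by 85 mm) begins 54 mm behind the grasp point. The pads swing forward as they close: fully open they stand 13 mm farther back than shut.
Start: joints at [1.127, 0.241, 0.005, 1.335, 0, 1.571], TCP at [0.215, 0.452, 0.231] pointing down, gripper open.
Joint ranges: [-2.72, 2.72], [-1.05, 1.87], [-1.09, 1.28], [-1.99, 2.15], [-1.42, 1.44], [-3.14, 3.14]. Speed limits (rad/s): [2.79, 2.79, 3.14, 3.14, 3.14, 3.14].

### API

Orientations are given as a unit quaternion [w, x, y, z].
In Python, from workcell import readout, cams, ctrl gives the robot as it stands. The module is installed in compiled form; this text tells all that it offers.
- The arm moves only by the tool play_rows, never from a script. Its argument "rows" is a list that holds one entry, the list of rows, each a list of 7 numbers: the shift along the tool's x, y, z as a fraction of full scale, then the turn, a rotation vector about the tool's x, y, z as a fraction of full scale, then the gripper's target within -1 to 1 (fully open at 1, half-way at 0, shut at -1). A call has exactly 5 rows; each row shifts and turns the commanded pose from where the row before left it, along the tool's axes as they then stand; what a row does not reach is not made up. Full scale, the value 1, is 0.2 m for a shift and 0.5 rad for a turn. A row lasts 1/8 s, in which the tool goes at most 62.5 mm and 10.7 degrees, less where a joint would pass 70% of its speed; a pose out of reach is approached as far as the arm can. A call with a number of a shift or a turn outside -1 to 1 is refused whole. A call with a gripper value outside its range is refused whole. The fingers move at their own pace and stop on an object; "force" is the grip in N (left out, the last holds). Time passes only in rows, so rows that do not move let the fingers close, or fill a call up. It gives the time, the measured TCP pose, the force, the opening and the grip force at its end, in the units of the state.
- readout.sense(): the state, without advancing time (a new reading comes with each control period).
- cams.camera(name): name is "scene" or "side" or "wrist"; returns (picture, depth): 480x640x3 uint8, red, green, blue; 480x640 float32, m along the optical axis (not along the pixel's ray), 0 where there is no reading.
- cams.get_calibration(name): a dict with "mtx" (3x3 intrinsics, pixels), "xyz" and "rotation" of the camera in the world. Camera axes: x right, y down, z forward; pixel columns grow to the right and rows downward; lengths in m; the calibration is good to about 2 mm. A picture is of the moment at which its call begins: read the wrist's pose just before it. get_calibration takes no time and is no camera call; for the wrist camera it gives the pose at the moment of the call.
- ctrl.sign_off(): hands the job in; it is judged then, once.
The state is a dict: "time_s": time; "joints": joint angles; "qd": joint speeds; "effort": joint torques, N m; "position": TCP position; "orientation": TCP orientation; "wrist_force": force on the tool from outside, world axes, zero at the start; "torque": the same for the moment, N m; "width": opening from 0.0 (shut) to 1.0 (fully open); "gripper_force": force on a finger pad.
Only numpy, scipy, OpenCV 4.12 (cv2) and the standard library are available. Lean on these libraries where they do the work, as an engineer would, in place of code of your own. Each camera call takes 0.05 s, during which the arm holds its last target. There are 200 camera calls.

## Working session

There is one attempt and no reset: what is moved stays moved. The work goes in short steps, Python scripts to look and compute and a tool call to move; the robot and the scene stay as the last step left them, time stands still between calls to the robot, and variables do not carry over. Pictures are saved under pics/ and viewed, at most 10 in all, crops included, and the job is handed in when it is done.

Besides the shell and the picture viewer there is one more tool, called after "Emit:" as name([rows], argument=value, ...), one row to a line, values as JSON. play_rows: Moves the arm, as the interface text tells. Its arguments: {"type":"object","properties":{"rows":{"type":"array"},"force":{"type":"number"}},"required":["rows"]}

```bash
mkdir -p pics
python3 - <<'E'
from workcell import readout,cams,ctrl
import cv2,numpy as np
print(readout.sense(), ctrl.hold_point_z)
for n in("scene","side"):
    p,d=cams.camera(n); np.savez(f"{n}0.npz",p=p,d=d); cv2.imwrite(f"pics/{n}0.png",p[:,:,::-1]); c=cams.get_calibration(n); print(n,c)
E
```

```text
{'time_s': 0.0, 'joints': array([1.12702486e+00, 2.41412669e-01, 3.72957276e-03, 1.33524858e+00,
       2.04251796e-05, 1.57079630e+00]), 'qd': array([-3.58103886e-04,  6.18270853e-05,  1.03768820e-03,  2.89674310e-05,
       -5.97371309e-04,  6.19323893e-04]), 'effort': array([-7.80518676e-04, -3.72320580e+01,  2.52406186e+01,  1.69835048e-02,
       -1.04848871e-04, -7.84161728e-06]), 'position': array([0.21438987, 0.45098548, 0.23041519]), 'orientation': array([-2.44925024e-04,  2.20069386e-01,  9.75483637e-01, -1.03925293e-03]), 'wrist_force': array([ 0.14568964, -0.24857851, -0.01638423]), 'torque': array([-0.0223434 ,  0.04984138,  0.04823208]), 'gripper_force': 0.0, 'width': 0.9983994660340334} 0.0187
scene {'mtx': array([[491.57251337,   0.        , 324.87606613],
       [  0.        , 491.57251337, 239.76505848],
       [  0.        ,   0.        ,   1.        ]]), 'xyz': array([ 1.15823775, -0.46861191,  0.69505068]), 'rotation': array([-0.38366065,  0.82699892,  0.37022457, -0.17835653])}
side {'mtx': array([[616.27179724,   0.        , 326.88640865],
       [  0.        , 616.27179724, 238.90187372],
       [  0.        ,   0.        ,   1.        ]]), 'xyz': array([ 0.1961866 , -0.63960192,  0.93634929]), 'rotation': array([-0.34112571,  0.91330187, -0.20820581,  0.07850662])}
```

View pics/scene0.png

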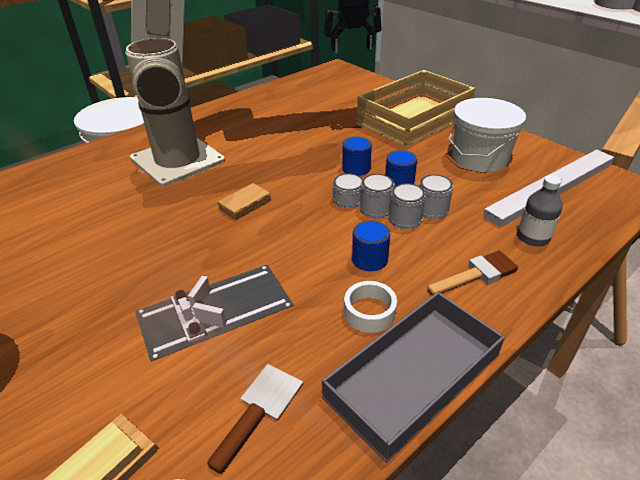

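View pics/side0.png

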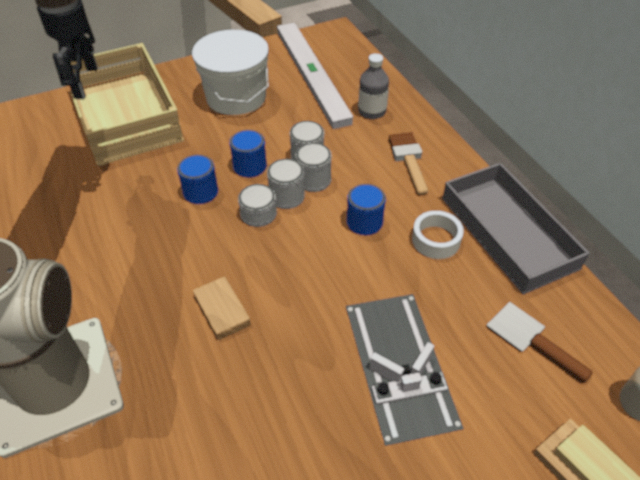

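The pot is the short tin at the near end of the row: side (258,205), scene (348,190). Beyond it are tin_a (286,183), tin_c (313,166) and tin_d (307,140) in the side view. Blue look-alikes stand at side (198,178), (248,153) and (366,208). The jig is at side (400,365), with its V opening towards the clump.

```bash
cat > h.py <<'E'
import numpy as np,cv2
from scipy.spatial.transform import Rotation as R
from workcell import readout,cams
def cal(n):
    c=cams.get_calibration(n);q=c["rotation"];return c["mtx"],np.array(c["xyz"]),R.from_quat(np.r_[q[1:],q[0]]).as_matrix()
def cloud(n,d):
    K,t,M=cal(n);v,u=np.mgrid[:480,:640]
    P=np.stack([(u-K[0,2])/K[0,0]*d,(v-K[1,2])/K[1,1]*d,d],-1)
    return P@M.T+t
def ray(n,uv,z):
    K,t,M=cal(n);r=M@np.array([(uv[0]-K[0,2])/K[0,0],(uv[1]-K[1,2])/K[1,1],1.]);return t+r*(z-t[2])/r[2]
def pix(n,p):
    K,t,M=cal(n);c=M.T@(np.array(p)-t);return K[:2,:2]@(c[:2]/c[2])+K[:2,2]
E
python3 - <<'E'
from h import *
for n in("side","scene"):
    f=np.load(n+"0.npz");p,d=f["p"],f["d"];P=cloud(n,d);hsv=cv2.cvtColor(p,cv2.COLOR_RGB2HSV)
    print(n,"bench z", np.median(P[(d>0)&(abs(P[...,2])<.02)][:,2]))
    for z in(.05,.074):
        m=((d>0)&(abs(P[...,2]-z)<.006)&(P[...,0]>.2)&(P[...,0]<.9)&(abs(P[...,1])<.5)).astype(np.uint8)
        k,l,s,c=cv2.connectedComponentsWithStats(m)
        for i in range(1,k):
            if s[i,4]>150:
                q=P[l==i];(cx,cy),r=cv2.minEnclosingCircle(q[:,:2].astype(np.float32))
                print(z,s[i],"px",c[i].round(),"circ",round(cx,4),round(cy,4),round(r,4),"z",q[:,2].mean().round(4),"hsv",np.median(hsv[l==i],0))
p=np.load("side0.npz")["p"];cv2.imwrite("pics/sjig.png",cv2.resize(p[285:445,330:475,::-1],None,fx=3.6,fy=3.6,interpolation=cv2.INTER_CUBIC))
E
```

```text
side bench z 0.0011636525532306985
0.05 [445 170 119 111 719] px [495. 230.] circ 0.8556 -0.0495 0.1464 z 0.0488 hsv [ 10.  12. 115.]
0.05 [238 180  66  33 969] px [260. 196.] circ 0.485 0.216 0.072 z 0.0515 hsv [ 26.  11. 175.]
0.05 [347 206  38  15 158] px [365. 216.] circ 0.636 0.094 0.0369 z 0.0499 hsv [109. 202.  90.]
0.074 [ 267  120   64   67 2179] px [301. 154.] circ 0.5721 0.2857 0.106 z 0.0756 hsv [ 25.  11. 195.]
0.074 [229 129  36  26 703] px [246. 141.] circ 0.4879 0.362 0.0407 z 0.0757 hsv [108. 185. 180.]
0.074 [177 154  37  27 780] px [195. 167.] circ 0.3626 0.3313 0.0406 z 0.0758 hsv [108.  186.  182.5]
0.074 [347 183  38  31 892] px [366. 197.] circ 0.6387 0.1023 0.0401 z 0.0755 hsv [108. 188. 188.]
scene bench z 0.0011926924843748687
0.05 [333 173  58  31 618] px [353. 186.] circ 0.4957 0.2228 0.0803 z 0.0513 hsv [ 11.   10.  142.5]
0.05 [521 215  36  17 166] px [537. 226.] circ 0.8334 0.4151 0.0348 z 0.0501 hsv [ 17.  32. 132.]
0.05 [352 242  37  14 164] px [369. 251.] circ 0.6477 0.0948 0.0365 z 0.05 hsv [111. 232.  93.]
0.05 [ 322  291  152  125 1022] px [385. 345.] circ 0.8622 -0.0486 0.145 z 0.0494 hsv [150.   18.  115.5]
0.074 [342 136  30  18 404] px [356. 144.] circ 0.3637 0.3328 0.0416 z 0.0754 hsv [110. 233. 199.]
0.074 [386 150  31  19 458] px [401. 159.] circ 0.4884 0.3614 0.0402 z 0.0757 hsv [110.  233.  213.5]
0.074 [ 361  174   92   32 1726] px [407. 188.] circ 0.5736 0.2862 0.1035 z 0.0757 hsv [ 11.   9. 217.]
0.074 [524 207  36  16 175] px [540. 217.] circ 0.8328 0.4166 0.0351 z 0.074 hsv [21. 26. 79.]
0.074 [352 220  38  28 809] px [371. 233.] circ 0.6425 0.1012 0.0392 z 0.0757 hsv [110. 233. 217.]
```

View pics/sjig.png

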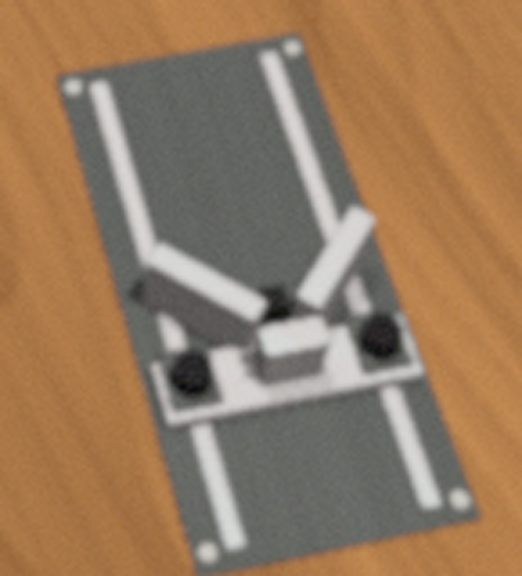

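The crop shows the dark plate's corners at crop (65,75), (300,40), (475,518) and (200,570). The jaw tops run (155,250)-(262,312) on the left and (365,215)-(308,300) on the right. The buffer is the black piece at about (278,302).

Run:
```python
from h import *
for n in("side","scene"):
    f=np.load(n+"0.npz");p,d=f["p"],f["d"];P=cloud(n,d);hsv=cv2.cvtColor(p,cv2.COLOR_RGB2HSV)
    gray=hsv[...,1]<90
    # lids: top-down raster at 1mm
    for z in(.0505,.0755):
        m=(d>0)&(abs(P[...,2]-z)<.004)&gray&(P[...,0]>.4)&(P[...,0]<.72)&(P[...,1]>.14)&(P[...,1]<.42)
        e=cv2.erode(m.astype(np.uint8),np.ones((3,3)),iterations=2)
        k,l,s,c=cv2.connectedComponentsWithStats(e)
        for i in range(1,k):
            if s[i,4]>60:
                l2=cv2.dilate((l==i).astype(np.uint8),np.ones((3,3)),iterations=2)>0
                q=P[l2&m];(cx,cy),r=cv2.minEnclosingCircle(q[:,:2].astype(np.float32))
                print(n,z,s[i,4],"circ",round(cx,4),round(cy,4),round(r,4),"mean",q.mean(0).round(4))
    # plate (low, dark, near jig)
    m=(d>0)&(abs(P[...,2])<.008)&(P[...,0]>.35)&(P[...,0]<.75)&(P[...,1]>-.4)&(P[...,1]<.05)&gray
    k,l,s,c=cv2.connectedComponentsWithStats(cv2.morphologyEx(m.astype(np.uint8),cv2.MORPH_CLOSE,np.ones((5,5))))
    i=1+np.argmax(s[1:,4]);q=P[(l==i)&m]
    r=cv2.minAreaRect((q[:,:2]*1000).astype(np.float32));print(n,"plate",r, cv2.boxPoints(r).round().tolist())
    m=(d>0)&(abs(P[...,2]-.041)<.006)&(P[...,0]>.35)&(P[...,0]<.75)&(P[...,1]>-.4)&(P[...,1]<.0)
    k,l,s,c=cv2.connectedComponentsWithStats(m.astype(np.uint8))
    for i in range(1,k):
        if s[i,4]>20:
            q=P[l==i];r=cv2.minAreaRect((q[:,:2]*1000).astype(np.float32));print("jaw",s[i,4],cv2.boxPoints(r).round(1).tolist(),r[1],q[:,2].mean().round(4))
    m=(d>0)&(P[...,2]>.028)&(P[...,2]<.046)&gray&(P[...,0]>.55)&(P[...,0]<.8)&(P[...,1]>-.12)&(P[...,1]<.12)
    print("tape",cv2.minEnclosingCircle(P[m][:,:2].astype(np.float32)) if m.any() else 0)
```

```text
side 0.0755 79 circ 0.6101 0.3378 0.0282 mean [0.6105 0.3368 0.0765]
side 0.0755 167 circ 0.5922 0.2632 0.0424 mean [0.5974 0.2655 0.0762]
side 0.0755 179 circ 0.5266 0.238 0.0402 mean [0.5238 0.2405 0.0762]
side plate ((542.1529541015625, -214.8709716796875), (271.34130859375, 132.79022216796875), 76.46454620361328) [[446.0, -331.0], [575.0, -362.0], [638.0, -99.0], [509.0, -67.0]]
jaw 181 [[683.7999877929688, -16.200000762939453], [736.5999755859375, -65.30000305175781], [753.0999755859375, -47.599998474121094], [700.2000122070312, 1.5]] (24.14002227783203, 72.10243225097656) 0.0381
jaw 247 [[538.7000122070312, -247.89999389648438], [545.2999877929688, -258.6000061035156], [594.2000122070312, -228.1999969482422], [587.5, -217.5]] (57.51939392089844, 12.646844863891602) 0.0408
jaw 274 [[485.8999938964844, -202.6999969482422], [514.2000122070312, -251.39999389648438], [526.2000122070312, -244.39999389648438], [497.8999938964844, -195.6999969482422]] (13.907350540161133, 56.36137008666992) 0.0408
jaw 179 [[511.29998779296875, -269.3999938964844], [540.9000244140625, -276.5], [544.5, -
[... 709 characters left out ...]
9375, -11.100000381469727], [735.7999877929688, -64.30000305175781], [752.5999755859375, -49.099998474121094], [704.4000244140625, 4.099999904632568]] (22.603120803833008, 71.79100799560547) 0.0388
jaw 117 [[512.7999877929688, -267.1000061035156], [544.9000244140625, -274.6000061035156], [548.0999755859375, -261.1000061035156], [516.0, -253.60000610351562]] (13.85185718536377, 32.92332458496094) 0.0411
jaw 226 [[540.0999755859375, -245.89999389648438], [547.4000244140625, -258.29998779296875], [596.4000244140625, -229.60000610351562], [589.0999755859375, -217.1999969482422]] (56.76823806762695, 14.323956489562988) 0.0406
tape ((0.746773362159729, -0.005645469296723604), 0.048952966928482056)
```

Emit:
play_rows([
  [[-0.27, -0.07, 0, 0, 0, 0, -0.3], [-0.27, -0.07, 0, 0, 0, 0, -0.3], [-0.27, -0.07, 0, 0, 0, 0, -0.3], [-0.27, -0.07, 0, 0, 0, 0, -0.3], [-0.27, -0.07, 0, 0, 0, 0, -0.3]],
])

```text
time_s: 0.72
position: [0.4294, 0.271, 0.2309]
orientation: [-0.0, 0.22, 0.975, -0.0]
wrist_force: [0.7, 1.0, -0.2]
width: 0.353
gripper_force: 0.0
```

Emit:
play_rows([
  [[0, 0, 0, 0, 0, 0.35, -0.3], [0, 0, 0, 0, 0, 0.35, -0.3], [0, 0, 0, 0, 0, 0.35, -0.3], [0, 0, 0, 0, 0, 0.35, -0.3], [0, 0, 0, 0, 0, 0, -0.3]],
])

```text
time_s: 1.35
position: [0.4283, 0.2722, 0.2309]
orientation: [-0.0, 0.54, 0.841, -0.0]
wrist_force: [0.1, 0.3, -0.0]
width: 0.35
gripper_force: 0.0
```

Run:
```python
from h import *
s=readout.sense();print(s["position"],s["orientation"],s["width"],s["time_s"],s["wrist_force"])
K,t,M=cal("wrist");print(K,t,M)
p,d=cams.camera("wrist");np.savez("w0.npz",p=p,d=d,K=K,t=t,M=M);cv2.imwrite("pics/w0.png",p[:,:,::-1])
```

```text
[0.42825115 0.27223039 0.23086075] [-1.88576853e-04  5.40395271e-01  8.41411135e-01 -4.65612911e-04] 0.3504179148227085 1.35 [ 0.11097755  0.32900066 -0.02390193]
[[336.51345852   0.         319.62778952]
 [  0.         336.51345852 239.52213118]
 [  0.           0.           1.        ]] [0.39942341 0.33736338 0.3743486 ] [[ 9.09388118e-01  3.99116990e-01  1.17127616e-01]
 [ 4.15948614e-01 -8.72612130e-01 -2.55997697e-01]
 [ 3.39483538e-05  2.81520333e-01 -9.59555262e-01]]
```

View pics/w0.png

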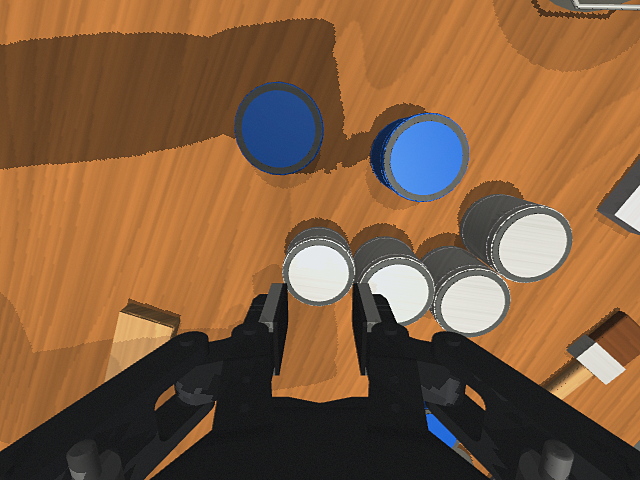

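The wrist view shows four white lids: pot (318,272), tin_a (397,290), tin_c (470,302) and tin_d (532,243). The blue tins at (278,128) and (420,157) are well clear.

```bash
cat >> h.py <<'E'
def lids(p,K,t,M,seeds):
    hsv=cv2.cvtColor(p,cv2.COLOR_RGB2HSV);m=((hsv[...,1]<40)&(hsv[...,2]>170)).astype(np.uint8)
    k,l,s,c=cv2.connectedComponentsWithStats(cv2.morphologyEx(m,cv2.MORPH_OPEN,np.ones((3,3))))
    out={}
    for n,(uv,z) in seeds.items():
        i=l[uv[1],uv[0]];ct=max(cv2.findContours((l==i).astype(np.uint8),0,1)[0],key=len)[:,0].astype(float)
        r=np.c_[(ct-K[:2,2])/K[0,0],np.ones(len(ct))]@M.T;q=t+r*((z-t[2])/r[:,2])[:,None]
        h=cv2.convexHull((q[:,:2]*1000).astype(np.float32))[:,0]
        A=np.c_[2*h,np.ones(len(h))];x=np.linalg.lstsq(A,(h**2).sum(1),rcond=None)[0]
        rad=np.sqrt(x[2]+x[0]**2+x[1]**2);res=np.hypot(*(h-x[:2]).T)-rad
        out[n]=x[:2]/1000;print(n,s[i,4],x[:2].round(1),"r",rad.round(1),"res",res.std().round(2))
    return out
E
python3 - <<'E'
from h import *
f=np.load("w0.npz")
o=lids(f["p"],f["K"],f["t"],f["M"],dict(pot=((318,272),.05),a=((397,290),.074),c=((470,302),.074),d=((532,243),.074)))
for x,y in("pa","ac","cd"):
    n={"p":"pot"};v=o[n.get(y,y)]-o[n.get(x,x)];print(x,y,np.hypot(*v)*1000,np.degrees(np.arctan2(v[1],v[0])))
E
```

```text
pot 2643 [453.1 216.8] r 30.9 res 0.25
a 2290 [527.6 238.5] r 30.5 res 1.23
c 2846 [601.1 259. ] r 31.0 res 0.14
d 3334 [619.7 334.1] r 31.0 res 0.15
p a 77.65255471928995 16.20329511569153
a c 76.2379599418829 15.625821014309313
c d 77.37040380627522 76.08793695628076
```

Emit:
play_rows([
  [[0, 0, 0.2, 0, 0, 0.255, -0.3], [0, 0, 0.2, 0, 0, 0.255, -0.3], [0.037, 0.076, 0.2, 0, 0, 0, -0.3], [0, 0, 0.2, 0, 0, 0, -0.3], [0, 0, 0, 0, 0, 0, -0.3]],
])

```text
time_s: 2.02
position: [0.4394, 0.2806, 0.0681]
orientation: [-0.001, 0.643, 0.766, -0.004]
wrist_force: [0.3, 1.1, 0.4]
width: 0.353
gripper_force: 0.0
```

Emit:
play_rows([
  [[0, 0.014, 0.07, 0, 0, 0, -0.3], [0, 0, 0.07, 0, 0, 0, -0.3], [0, 0, 0.07, 0, 0, 0, -0.3], [0, 0, 0.06, 0, 0, 0, -0.3], [0, 0, 0, 0, 0, 0, -0.3]],
])

```text
time_s: 2.65
position: [0.444, 0.2822, 0.0161]
orientation: [-0.0, 0.644, 0.765, -0.001]
wrist_force: [0.6, -0.8, 0.2]
width: 0.347
gripper_force: 0.0
```

Run:
```python
from h import *
s=readout.sense();print(s["position"],s["wrist_force"])
K,t,M=cal("wrist");p,d=cams.camera("wrist");cv2.imwrite("pics/w1.png",p[:,:,::-1])
print([pix("wrist",(*c,.05)) for c in((.4535,.217),)])
```

```text
[0.44403785 0.28220698 0.01614871] [ 0.62116353 -0.79077501  0.23477783]
[array([311.80578706, 474.53725018])]
```

View pics/w1.png

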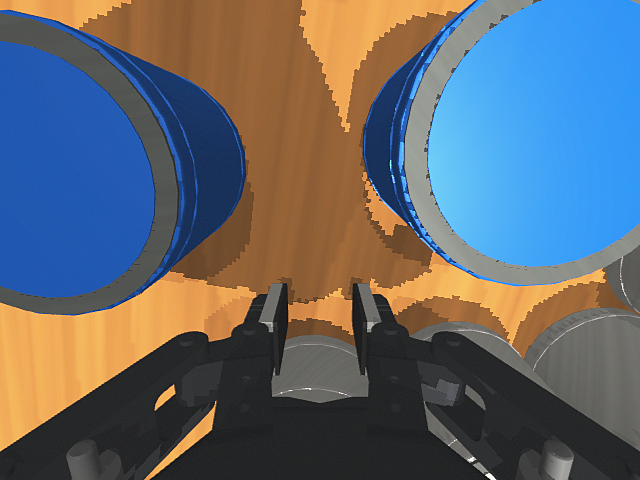

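The fingers sit symmetrically (pads at x 277 and 365) behind the pot's rim at (320,340). I'll check how low the gripper linkage hangs beside tin_a before pushing.

Run:
```python
from h import *
s=readout.sense();p,d=cams.camera("wrist");P=cloud("wrist",d)
a=np.radians(99.8);x=np.array([np.cos(a),np.sin(a)]);y=np.array([np.sin(a),-np.cos(a)])
Q=P[...,:2]-s["position"][:2];X=Q@x;Y=Q@y
hsv=cv2.cvtColor(p,cv2.COLOR_RGB2HSV)
g=(d>0)&(hsv[...,2]<110)&(abs(Y)<.09)&(abs(X)<.06)&(P[...,2]>.0)
v,u=np.mgrid[:480,:640];g&=v>283
for lo in range(0,140,10):
    m=g&(P[...,2]*1000>=lo)&(P[...,2]*1000<lo+10)
    if m.sum()>5: print(lo,m.sum(),"Y",np.percentile(Y[m]*1000,[1,99]).round(),"X",np.percentile(X[m]*1000,[1,99]).round())
```

```text
0 1524 Y [-16.  72.] X [-35.   0.]
10 870 Y [-17.  85.] X [-35.   4.]
20 1504 Y [-25.  29.] X [-39.  11.]
30 2071 Y [-27.  29.] X [-37.  11.]
40 1578 Y [-27.  60.] X [-32.  11.]
50 1451 Y [-24.  61.] X [-34.  12.]
60 2901 Y [-44.  47.] X [-32.  14.]
70 11373 Y [-85.  51.] X [-12.  33.]
80 6909 Y [-53.  55.] X [-12.  18.]
90 15165 Y [-56.  59.] X [-11.  18.]
100 18356 Y [-60.  63.] X [ 4. 18.]
110 11436 Y [-57.  60.] X [ 9. 21.]
120 122 Y [-17.  20.] X [20. 21.]
```

Emit:
play_rows([
  [[0, 0, -0.03, 0, 0, -0.213, -1], [-0.008, -0.05, 0, 0, 0, 0, -1], [-0.008, -0.05, 0, 0, 0, 0, -1], [0, 0, 0, 0, 0, 0, -1], [0, 0, 0, 0, 0, 0, -1]],
])

```text
time_s: 3.38
position: [0.4266, 0.2743, 0.0234]
orientation: [0.0, 0.602, 0.798, 0.0]
wrist_force: [0.4, 0.7, 0.3]
width: -0.003
gripper_force: 0.0
```

```bash
cat > g.py <<'E'
from h import *
s=readout.sense();p,d=cams.camera("wrist");P=cloud("wrist",d)
q=s["orientation"];a=2*np.arctan2(q[2],q[1]);print(s["position"],np.degrees(a),s["width"],s["time_s"])
x=np.array([np.cos(a),np.sin(a)]);y=np.array([np.sin(a),-np.cos(a)])
Q=P[...,:2]-s["position"][:2];X=Q@x;Y=Q@y
hsv=cv2.cvtColor(p,cv2.COLOR_RGB2HSV);v,u=np.mgrid[:480,:640]
g=(d>0)&(hsv[...,2]<90)&(hsv[...,1]<60)&(abs(Y)<.09)&(abs(X)<.045)&(v>270)
for lo in range(10,110,6):
    m=g&(P[...,2]*1000>=lo)&(P[...,2]*1000<lo+6)
    if m.sum()>5: print(lo,m.sum(),"Y",np.percentile(Y[m]*1000,[3,97]).round(),"X",np.percentile(X[m]*1000,[3,97]).round())
cv2.imwrite("pics/g.png",p[:,:,::-1])
E
python3 g.py
```

```text
[0.42661144 0.27429087 0.02343145] 105.93871734603961 -0.003103349203435513 3.375
28 77 Y [-10.  12.] X [ 6. 11.]
34 220 Y [-11.  31.] X [-8. 11.]
40 276 Y [-11.  14.] X [-25.  11.]
46 312 Y [-11.  14.] X [-26.  11.]
52 203 Y [-12.  14.] X [-27.  11.]
58 601 Y [-1.  7.] X [-11.  12.]
64 741 Y [-19.  21.] X [-3. 14.]
70 2345 Y [-28.  31.] X [-8. 13.]
76 5216 Y [-33.  36.] X [-8. 13.]
82 3309 Y [-37.  40.] X [-8. 12.]
88 4134 Y [-42.  45.] X [-8. 17.]
94 7725 Y [-46.  49.] X [-6. 17.]
100 8641 Y [-51.  54.] X [-5. 17.]
106 11314 Y [-54.  57.] X [ 3. 17.]
```

View pics/g.png

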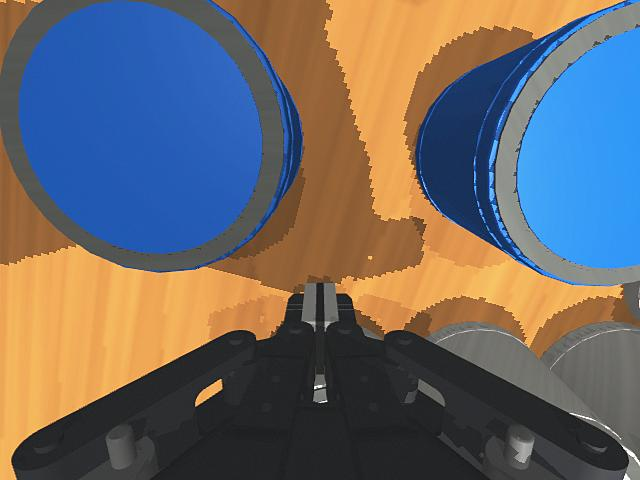

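With the gripper shut the linkage is narrow: ±31 mm below tin height, at X within ±13 mm. So I push with the shut fingers' flat side, along the row's normal.

Emit:
play_rows([
  [[-0.02, 0.025, 0.016, 0, 0, 0, -1], [-0.02, 0, 0, 0, 0, 0, -1], [-0.02, 0, 0, 0, 0, 0, -1], [-0.02, 0, 0, 0, 0, 0, -1], [-0.02, 0, 0, 0, 0, 0, -1]],
])

```text
time_s: 4.05
position: [0.4367, 0.2562, 0.02]
orientation: [-0.0, 0.602, 0.798, 0.0]
wrist_force: [-0.4, 1.8, -1.0]
width: 0.002
gripper_force: 0.8
```

Emit:
play_rows([
  [[-0.025, 0, 0, 0, 0, 0, -1], [-0.025, 0, 0, 0, 0, 0, -1], [-0.025, 0, 0, 0, 0, 0, -1], [-0.025, 0, 0, 0, 0, 0, -1], [-0.025, 0, 0, 0, 0, 0, -1]],
])

```text
time_s: 4.68
position: [0.4439, 0.232, 0.0201]
orientation: [0.0, 0.602, 0.798, -0.0]
wrist_force: [-0.6, 1.2, -1.3]
width: 0.0
gripper_force: 0.8
```

```bash
cat > look.py <<'E'
import sys
from h import *
# pot lid from the side camera: near-white/grey blob at pot lid height
n=sys.argv[1];p,d=cams.camera(n);P=cloud(n,d);hsv=cv2.cvtColor(p,cv2.COLOR_RGB2HSV)
g=(d>0)&(hsv[...,1]<60)
for nm,z,tol in(("pot",.0505,.004),("tall",.0755,.004)):
    m=(g&(abs(P[...,2]-z)<tol)&(P[...,0]>.4)&(P[...,0]<.68)&(P[...,1]>-.27)&(P[...,1]<.4)).astype(np.uint8)
    m=cv2.morphologyEx(m,cv2.MORPH_OPEN,np.ones((3,3)))
    k,l,s,c=cv2.connectedComponentsWithStats(m)
    for i in range(1,k):
        if s[i,4]>80:
            q=P[l==i];(cx,cy),r=cv2.minEnclosingCircle((q[:,:2]*1000).astype(np.float32));print(nm,s[i,4],round(cx,1),round(cy,1),"r",round(r,1))
cv2.imwrite("pics/%s_l.png"%n,p[:,:,::-1])
E
python3 look.py side; python3 look.py scene
```

```text
pot 692 457.6 185.8 r 40.9
tall 1830 568.5 285.3 r 103.6
pot 447 463.2 187.6 r 40.6
tall 1504 572.7 286.0 r 102.4
```

Emit:
play_rows([
  [[-0.03, 0, 0, 0, 0, 0, -1], [-0.03, 0, 0, 0, 0, 0, -1], [-0.03, 0, 0, 0, 0, 0, -1], [-0.03, 0, 0, 0, 0, 0, -1], [-0.03, 0, 0, 0, 0, 0, -1]],
])

```text
time_s: 5.4
position: [0.4522, 0.2032, 0.0202]
orientation: [0.0, 0.602, 0.798, 0.0]
wrist_force: [-0.6, 3.1, 0.8]
width: -0.002
gripper_force: 1.3
```

Emit:
play_rows([
  [[-0.03, 0, 0, 0, 0, 0, -1], [-0.03, 0, 0, 0, 0, 0, -1], [-0.03, 0, 0, 0, 0, 0, -1], [-0.03, 0, 0, 0, 0, 0, -1], [0, 0, 0, 0, 0, 0, -1]],
])

```text
time_s: 6.02
position: [0.4588, 0.1793, 0.02]
orientation: [0.001, 0.603, 0.798, -0.001]
wrist_force: [0.6, 0.0, -0.0]
width: 0.002
gripper_force: 0.0
```

```bash
python3 look.py side; python3 look.py scene
```

```text
pot 695 474.6 134.6 r 39.8
tall 1427 580.7 282.6 r 100.4
pot 491 481.9 137.1 r 41.7
tall 1496 574.5 284.6 r 102.6
```

Emit:
play_rows([
  [[0.067, 0, 0, 0, 0, 0, -1], [0, -0.075, 0, 0, 0, 0, -0.2], [0, 0, 0, 0, 0, -0.2, 0.18], [0, 0, 0.02, 0, 0, -0.2, 0.18], [0, 0, 0.02, 0, 0, -0.2, 0.18]],
])

```text
time_s: 6.75
position: [0.4402, 0.1899, 0.012]
orientation: [0.0, 0.474, 0.88, -0.0]
wrist_force: [0.6, 1.1, -1.0]
width: 0.589
gripper_force: 0.0
```

```bash
python3 g.py; python3 look.py side; python3 look.py scene
```

```text
[0.44016524 0.18990631 0.01196191] 123.38651004885114 0.5891022763423821 6.75
10 490 Y [-30.  65.] X [-42.  12.]
16 692 Y [-29.  66.] X [-42.  14.]
22 851 Y [-34.  65.] X [-41.  12.]
28 940 Y [-36.  64.] X [-36.  12.]
34 967 Y [-36.  65.] X [-31.  11.]
40 975 Y [-36.  66.] X [-9. 13.]
46 858 Y [-27.  67.] X [-8. 14.]
52 1081 Y [-32.  66.] X [-6. 14.]
58 2086 Y [-46.  74.] X [ 6. 23.]
64 4781 Y [-52.  65.] X [-8. 14.]
70 6856 Y [-55.  76.] X [-9. 21.]
76 3692 Y [-57.  60.] X [-11.  17.]
82 6151 Y [-58.  59.] X [-10.  17.]
88 9625 Y [-59.  60.] X [-8. 17.]
94 10240 Y [-60.  62.] X [-0. 17.]
100 10391 Y [-60.  61.] X [ 4. 19.]
106 6490 Y [-56.  57.] X [10. 20.]
pot 687 474.7 132.9 r 38.0
tall 1726 568.1 287.3 r 102.3
pot 503 476.8 131.5 r 39.5
tall 1518 575.0 284.1 r 102.7
```

View pics/scene_l.png

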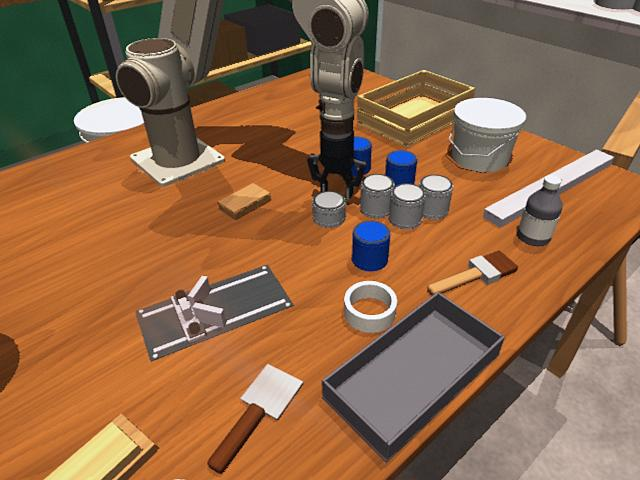

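The pot stands clear at scene (328,208), and the other tins are unmoved at (377,195), (406,206) and (436,196). Next I push it onto the jig's middle line with a two-finger cradle.

Emit:
play_rows([
  [[-0.03, -0.008, 0, 0, 0, 0, 0.18], [-0.03, 0, 0, 0, 0, 0, 0.18], [-0.03, 0, 0, 0, 0, 0, 0.18], [-0.015, 0, 0, 0, 0, 0, 0.18], [-0.015, 0, 0, 0, 0, 0, 0.18]],
])

```text
time_s: 7.52
position: [0.4525, 0.1679, 0.0122]
orientation: [0.0, 0.476, 0.879, 0.0]
wrist_force: [-0.4, 0.5, 0.7]
width: 0.591
gripper_force: 0.0
```

Emit:
play_rows([
  [[-0.015, 0, 0, 0, 0, 0, 0.18], [-0.015, 0, 0, 0, 0, 0, 0.18], [-0.02, 0, 0, 0, 0, 0, 0.18], [-0.03, 0, 0, 0, 0, 0, 0.18], [-0.03, 0, 0, 0, 0, 0, 0.18]],
])

```text
time_s: 8.15
position: [0.4644, 0.1495, 0.0121]
orientation: [-0.0, 0.476, 0.879, -0.0]
wrist_force: [-1.3, 1.5, 0.8]
width: 0.59
gripper_force: 1.1
```

Emit:
play_rows([
  [[-0.04, 0, 0, 0, 0, 0, 0.18], [-0.04, 0, 0, 0, 0, 0, 0.18], [-0.04, 0, 0, 0, 0, 0, 0.18], [-0.04, 0, 0, 0, 0, 0, 0.18], [-0.04, 0, 0, 0, 0, 0, 0.18]],
])

```text
time_s: 8.78
position: [0.4865, 0.1158, 0.0121]
orientation: [-0.0, 0.476, 0.879, -0.0]
wrist_force: [-1.7, 1.7, -0.4]
width: 0.591
gripper_force: 1.1
```

Emit:
play_rows([
  [[-0.04, 0, 0, 0, 0, 0, 0.18], [-0.04, 0, 0, 0, 0, 0, 0.18], [-0.04, 0, 0, 0, 0, 0, 0.18], [-0.04, 0, 0, 0, 0, 0, 0.18], [-0.04, 0, 0, 0, 0, 0, 0.18]],
])

```text
time_s: 9.4
position: [0.5083, 0.0823, 0.0121]
orientation: [-0.0, 0.476, 0.879, -0.0]
wrist_force: [-0.5, 2.2, 0.1]
width: 0.592
gripper_force: 1.1
```

```bash
python3 look.py side; python3 look.py scene; python3 -c "
from workcell import readout;print(readout.sense()['position'])"
```

```text
pot 791 527.5 49.6 r 38.9
tall 370 519.5 238.3 r 37.8
pot 616 529.7 50.3 r 41.0
tall 1488 576.7 283.4 r 101.6
[0.50892279 0.0816166  0.01214336]
```

Emit:
play_rows([
  [[-0.04, 0, 0, 0, 0, 0, 0.18], [-0.04, 0, 0, 0, 0, 0, 0.18], [-0.04, 0, 0, 0, 0, 0, 0.18], [-0.04, 0, 0, 0, 0, 0, 0.18], [-0.04, 0, 0, 0, 0, 0, 0.18]],
])

```text
time_s: 10.12
position: [0.5302, 0.0488, 0.0121]
orientation: [-0.0, 0.476, 0.879, -0.0]
wrist_force: [-1.5, 1.6, 0.2]
width: 0.591
gripper_force: 1.3
```

Emit:
play_rows([
  [[-0.04, 0, 0, 0, 0, 0, 0.18], [-0.04, 0, 0, 0, 0, 0, 0.18], [-0.04, 0, 0, 0, 0, 0, 0.18], [-0.04, 0, 0, 0, 0, 0, 0.18], [-0.04, 0, 0, 0, 0, 0, 0.18]],
])

```text
time_s: 10.75
position: [0.5521, 0.0154, 0.0121]
orientation: [-0.0, 0.476, 0.879, -0.0]
wrist_force: [-1.0, 1.8, 1.2]
width: 0.591
gripper_force: 1.4
```

Emit:
play_rows([
  [[-0.03, 0, 0, 0, 0, 0, 0.18], [-0.03, 0, 0, 0, 0, 0, 0.18], [-0.025, 0, 0, 0, 0, 0, 0.18], [-0.01, 0, 0, 0, 0, 0, 0.18], [0, 0, 0, 0, 0, 0, 0.18]],
])

```text
time_s: 11.38
position: [0.5624, -0.0004, 0.0121]
orientation: [0.0, 0.476, 0.879, -0.0]
wrist_force: [-0.4, -0.3, -0.2]
width: 0.587
gripper_force: 0.7
```

```bash
python3 look.py side; python3 look.py scene; python3 -c "
from workcell import readout;print(readout.sense()['position'])"
```

```text
pot 860 583.3 -31.9 r 40.0
tall 1778 569.0 286.0 r 103.7
pot 777 582.7 -30.1 r 41.8
tall 1498 579.4 280.8 r 101.7
[ 5.62418866e-01 -4.32405579e-04  1.21325690e-02]
```

Emit:
play_rows([
  [[0.04, 0, 0, 0, 0, 0, 0.18], [0.05, 0, 0, 0, 0, 0, 0.18], [0.04, 0, 0, 0, 0, 0, 0.18], [0, 0, 0, 0, 0, 0, 0.18], [0, 0, 0, 0, 0, 0, 0.18]],
])

```text
time_s: 12.1
position: [0.5482, 0.0218, 0.0122]
orientation: [0.0, 0.476, 0.88, 0.0]
wrist_force: [-0.6, -0.1, 0.8]
width: 0.591
gripper_force: 0.0
```

Emit:
play_rows([
  [[-0.004, 0.053, 0, 0, 0, 0.327, 0.18], [-0.004, 0.053, 0, 0, 0, 0.327, 0.18], [-0.004, 0.053, 0, 0, 0, 0.327, 0.18], [-0.004, 0.053, 0, 0, 0, 0.327, 0.18], [-0.004, 0.053, 0, 0, 0, 0.327, 0.18]],
])

```text
time_s: 12.72
position: [0.5995, 0.0305, 0.0121]
orientation: [0.0, 0.788, 0.616, 0.0]
wrist_force: [0.2, -0.2, -0.3]
width: 0.592
gripper_force: 0.0
```

```bash
python3 look.py side; python3 look.py scene; python3 -c "
from workcell import readout;s=readout.sense();print(s['position'],s['orientation'])"
```

```text
pot 869 583.2 -33.6 r 38.3
tall 1874 566.3 288.0 r 103.7
pot 732 587.9 -32.7 r 37.9
tall 1511 578.2 283.0 r 102.2
[0.60026044 0.03032655 0.0121482 ] [5.21321856e-04 7.86496943e-01 6.17593705e-01 5.49502945e-04]
```

View pics/side_l.png

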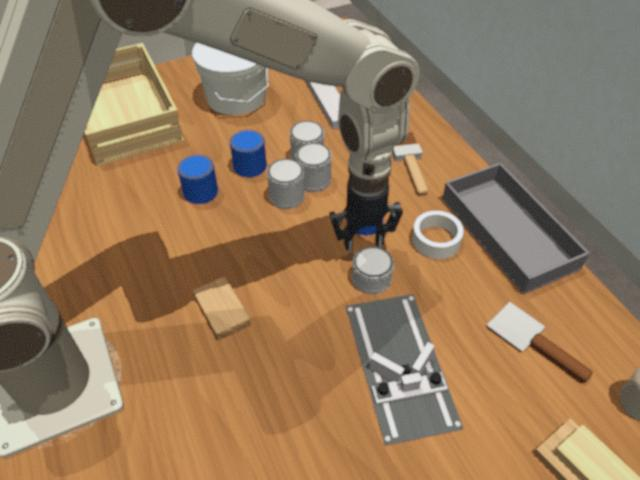

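Tins are unchanged at side (286,183), (313,166) and (307,140). The pot at (373,270) lies in front of the plate on the V's line, with the gripper behind it. Pushing it in along the jig axis.

Emit:
play_rows([
  [[-0.03, 0.003, 0, 0, 0, 0, 0.18], [-0.03, 0, 0, 0, 0, 0, 0.18], [-0.025, 0, 0, 0, 0, 0, 0.18], [-0.015, 0, 0, 0, 0, 0, 0.18], [-0.015, 0, 0, 0, 0, 0, 0.18]],
])

```text
time_s: 13.45
position: [0.594, 0.008, 0.0122]
orientation: [-0.0, 0.786, 0.618, 0.0]
wrist_force: [-0.7, -0.2, 0.0]
width: 0.586
gripper_force: 0.0
```

Emit:
play_rows([
  [[-0.015, 0, 0, 0, 0, 0, 0.18], [-0.015, 0, 0, 0, 0, 0, 0.18], [-0.02, 0, 0, 0, 0, 0, 0.18], [-0.03, 0, 0, 0, 0, 0, 0.18], [-0.03, 0, 0, 0, 0, 0, 0.18]],
])

```text
time_s: 14.08
position: [0.5888, -0.0134, 0.0121]
orientation: [-0.0, 0.786, 0.618, 0.0]
wrist_force: [-0.7, 2.2, -0.2]
width: 0.589
gripper_force: 1.0
```

Emit:
play_rows([
  [[-0.04, 0, 0, 0, 0, 0, 0.18], [-0.04, 0, 0, 0, 0, 0, 0.18], [-0.04, 0, 0, 0, 0, 0, 0.18], [-0.04, 0, 0, 0, 0, 0, 0.18], [-0.04, 0, 0, 0, 0, 0, 0.18]],
])

```text
time_s: 14.7
position: [0.5792, -0.0526, 0.0121]
orientation: [-0.0, 0.786, 0.618, 0.0]
wrist_force: [0.3, 2.4, -0.1]
width: 0.589
gripper_force: 1.1
```

Emit:
play_rows([
  [[-0.04, 0, 0, 0, 0, 0, 0.18], [-0.04, 0, 0, 0, 0, 0, 0.18], [-0.04, 0, 0, 0, 0, 0, 0.18], [-0.04, 0, 0, 0, 0, 0, 0.18], [-0.03, 0, 0, 0, 0, 0, 0.18]],
])

```text
time_s: 15.32
position: [0.5702, -0.0895, 0.0121]
orientation: [-0.0, 0.786, 0.618, -0.0]
wrist_force: [-0.2, 3.5, -0.1]
width: 0.593
gripper_force: 1.1
```

```bash
cat > rel.py <<'E'
from h import *
s=readout.sense();u=np.array([.2385,.971]);w=np.array([.971,-.2385]);v=s["position"][:2]*1000-[544.7,-199]
print("tcp s",v@u,"lat",v@w,"F along u",s["wrist_force"][:2]@u,"lat",s["wrist_force"][:2]@w,s["position"],s["time_s"])
E
python3 rel.py; python3 look.py side; python3 look.py scene
```

```text
tcp s 112.45828824091922 lat -1.3485207051918344 F along u 3.3904127834139945 lat -1.0291121502443683 [ 0.57021895 -0.08945106  0.01209371] 15.325
pot 1088 562.1 -125.9 r 41.4
tall 1851 559.0 290.7 r 100.8
pot 818 563.3 -127.3 r 38.3
tall 1507 578.4 282.2 r 101.7
```

Emit:
play_rows([
  [[-0.03, 0.002, 0, 0, 0, 0, 0.18], [-0.03, 0.002, 0, 0, 0, 0, 0.18], [-0.03, 0.001, 0, 0, 0, 0, 0.18], [-0.03, 0, 0, 0, 0, 0, 0.18], [-0.03, 0, 0, 0, 0, 0, 0.18]],
])

```text
time_s: 16.05
position: [0.5641, -0.1187, 0.0121]
orientation: [-0.0, 0.786, 0.618, -0.0]
wrist_force: [-0.2, 2.1, -0.1]
width: 0.588
gripper_force: 1.1
```

Emit:
play_rows([
  [[-0.025, 0, 0, 0, 0, 0, 0.18], [-0.02, 0, 0, 0, 0, 0, 0.18], [-0.02, 0, 0, 0, 0, 0, 0.18], [-0.015, 0, 0, 0, 0, 0, 0.18], [-0.01, 0, 0, 0, 0, 0, 0.18]],
])

```text
time_s: 16.68
position: [0.5599, -0.1359, 0.0121]
orientation: [-0.0, 0.786, 0.618, -0.0]
wrist_force: [1.0, 2.1, 0.4]
width: 0.591
gripper_force: 1.1
```

```bash
python3 rel.py; python3 look.py side; python3 look.py scene
```

```text
tcp s 64.84798585843528 lat -0.29394097731464974 F along u 2.2448437925949616 lat 0.5089433789339817 [ 0.55988503 -0.13594505  0.01208023] 16.675
pot 1191 550.0 -172.5 r 39.5
tall 1234 558.8 243.1 r 73.1
pot 864 552.0 -171.2 r 39.7
tall 1479 577.3 283.0 r 101.6
```

Emit:
play_rows([
  [[-0.012, 0, 0, 0, 0, 0, 0.18], [-0.012, 0, 0, 0, 0, 0, 0.18], [-0.012, 0, 0, 0, 0, 0, 0.18], [-0.012, 0, 0, 0, 0, 0, 0.18], [-0.012, 0, 0, 0, 0, 0, 0.18]],
])

```text
time_s: 17.4
position: [0.5571, -0.1476, 0.0121]
orientation: [-0.0, 0.786, 0.618, -0.0]
wrist_force: [-0.2, 1.1, -0.3]
width: 0.59
gripper_force: 1.0
```

Emit:
play_rows([
  [[-0.007, 0, 0, 0, 0, 0, 0.18], [-0.006, 0, 0, 0, 0, 0, 0.18], [-0.005, 0, 0, 0, 0, 0, 0.18], [-0.005, 0, 0, 0, 0, 0, 0.18], [-0.005, 0, 0, 0, 0, 0, 0.18]],
])

```text
time_s: 18.02
position: [0.5558, -0.1529, 0.0121]
orientation: [-0.0, 0.786, 0.618, -0.0]
wrist_force: [-0.2, 1.7, -0.8]
width: 0.587
gripper_force: 1.0
```

Emit:
play_rows([
  [[-0.005, 0, 0, 0, 0, 0, 0.18], [-0.005, 0, 0, 0, 0, 0, 0.18], [-0.004, 0, 0, 0, 0, 0, 0.18], [-0.003, 0, 0, 0, 0, 0, 0.18], [-0.003, 0, 0, 0, 0, 0, 0.18]],
])

```text
time_s: 18.65
position: [0.5549, -0.1568, 0.0121]
orientation: [-0.0, 0.786, 0.618, -0.0]
wrist_force: [0.4, 2.8, -0.6]
width: 0.589
gripper_force: 1.0
```

```bash
python3 rel.py; python3 look.py side; python3 look.py scene
```

```text
tcp s 43.40816904970682 lat -0.1979808849449416 F along u 2.787655105103753 lat -0.2834984051063524 [ 0.55486342 -0.15679177  0.01209886] 18.65
pot 1267 546.5 -194.1 r 39.5
tall 1010 549.9 232.2 r 63.5
pot 862 547.2 -195.1 r 38.3
tall 1486 577.6 283.0 r 101.6
```

Emit:
play_rows([
  [[-0.002, 0, 0, 0, 0, 0, 0.18], [-0.002, 0, 0, 0, 0, 0, 0.18], [-0.002, 0, 0, 0, 0, 0, 0.18], [-0.002, 0, 0, 0, 0, 0, 0.18], [-0.002, 0, 0, 0, 0, 0, 0.18]],
])

```text
time_s: 19.38
position: [0.5544, -0.1588, 0.0121]
orientation: [0.0, 0.786, 0.618, 0.0]
wrist_force: [0.9, 2.3, -0.6]
width: 0.587
gripper_force: 1.0
```

Emit:
play_rows([
  [[-0.002, 0, 0, 0, 0, 0, 0.18], [-0.002, 0, 0, 0, 0, 0, 0.18], [-0.002, 0, 0, 0, 0, 0, 0.18], [-0.002, 0, 0, 0, 0, 0, 0.18], [-0.002, 0, 0, 0, 0, 0, 0.18]],
])

```text
time_s: 20.0
position: [0.5539, -0.1606, 0.0121]
orientation: [-0.0, 0.786, 0.618, 0.0]
wrist_force: [1.2, 1.9, -1.2]
width: 0.595
gripper_force: 1.2
```

Emit:
play_rows([
  [[-0.002, 0, 0, 0, 0, 0, 0.18], [-0.0015, 0, 0, 0, 0, 0, 0.18], [-0.0015, 0, 0, 0, 0, 0, 0.18], [-0.0015, 0, 0, 0, 0, 0, 0.18], [-0.0015, 0, 0, 0, 0, 0, 0.18]],
])

```text
time_s: 20.62
position: [0.5535, -0.1622, 0.0121]
orientation: [-0.0, 0.786, 0.618, 0.0]
wrist_force: [0.3, 1.8, -0.3]
width: 0.588
gripper_force: 1.2
```

Emit:
play_rows([
  [[-0.002, 0, 0, 0, 0, 0, 0.18], [-0.0015, 0, 0, 0, 0, 0, 0.18], [-0.0015, 0, 0, 0, 0, 0, 0.18], [-0.0015, 0, 0, 0, 0, 0, 0.18], [-0.0015, 0, 0, 0, 0, 0, 0.18]],
])

```text
time_s: 21.25
position: [0.5535, -0.1631, 0.0122]
orientation: [-0.0, 0.786, 0.618, 0.001]
wrist_force: [1.9, 5.7, -0.5]
width: 0.592
gripper_force: 2.6
```

```bash
python3 rel.py; python3 look.py side; python3 look.py scene
```

```text
tcp s 36.926754588319156 lat 0.008921840717277973 F along u 5.950069181251742 lat 0.4698175388487844 [ 0.55351813 -0.16313632  0.01215468] 21.25
pot 1264 544.1 -199.8 r 39.3
tall 944 546.1 236.3 r 59.0
pot 868 545.9 -200.1 r 38.7
tall 1502 578.3 282.4 r 101.7
```

Emit:
play_rows([
  [[-0.0013, 0, 0, 0, 0, 0, 0.18], [-0.0013, 0, 0, 0, 0, 0, 0.18], [0, 0, 0, 0, 0, 0, 0.18], [0, 0, 0, 0, 0, 0, 0.18], [0, 0, 0, 0, 0, 0, 0.18]],
])

```text
time_s: 21.98
position: [0.5536, -0.1633, 0.0122]
orientation: [-0.0, 0.786, 0.618, 0.001]
wrist_force: [1.9, 5.7, -0.3]
width: 0.589
gripper_force: 3.1
```

Emit:
play_rows([
  [[-0.0015, 0, 0, 0, 0, 0, 0.18], [-0.0015, 0, 0, 0, 0, 0, 0.18], [-0.0015, 0, 0, 0, 0, 0, 0.18], [0, 0, 0, 0, 0, 0, 0.18], [0, 0, 0, 0, 0, 0, 0.18]],
])

```text
time_s: 22.6
position: [0.5536, -0.1634, 0.0123]
orientation: [-0.001, 0.786, 0.618, 0.002]
wrist_force: [3.1, 7.6, -1.1]
width: 0.59
gripper_force: 3.8
```

```bash
python3 rel.py
```

```text
tcp s 36.72514672113376 lat 0.19220307932372194 F along u 8.142932430783528 lat 1.2404104760694736 [ 0.55364805 -0.16337586  0.01225529] 22.6
```

Emit:
play_rows([
  [[-0.002, 0, 0, 0, 0, 0, 0.18], [-0.0025, 0, 0, 0, 0, 0, 0.18], [-0.002, 0, 0, 0, 0, 0, 0.18], [0, 0, 0, 0, 0, 0, 0.18], [0, 0, 0, 0, 0, 0, 0.18]],
])

```text
time_s: 23.22
position: [0.5536, -0.1635, 0.0122]
orientation: [-0.002, 0.786, 0.619, 0.002]
wrist_force: [3.3, 11.5, -0.3]
width: 0.591
gripper_force: 5.4
```

Emit:
play_rows([
  [[0, 0, 0, 0, 0, 0, 0.18], [0, 0, 0, 0, 0, 0, 0.18], [0, 0, 0, 0, 0, 0, 0.18], [0, 0, 0, 0, 0, 0, 0.18], [0, 0, 0, 0, 0, 0, 0.18]],
])

```text
time_s: 23.85
position: [0.5536, -0.1635, 0.0123]
orientation: [-0.002, 0.786, 0.619, 0.002]
wrist_force: [3.6, 10.7, -0.5]
width: 0.587
gripper_force: 5.4
```

```bash
python3 rel.py; python3 look.py side; python3 look.py scene
```

```text
tcp s 36.604761057729206 lat 0.13521934948895087 F along u 11.204347000054886 lat 0.9327486878477047 [ 0.55356399 -0.1634792   0.01225173] 23.85
pot 1268 542.8 -200.7 r 38.8
tall 906 546.0 230.8 r 59.1
pot 864 547.0 -201.1 r 37.5
tall 1491 577.4 283.6 r 101.8
```

Held at about 11 N for over half a second with the pot steady, so I back off.

Emit:
play_rows([
  [[0.005, 0, 0, 0, 0, 0, 0.18], [0.008, 0, 0, 0, 0, 0, 0.18], [0.02, 0, 0, 0, 0, 0, 0.18], [0.05, 0, 0, 0, 0, 0, 0.18], [0.08, 0, 0, 0, 0, 0, 0.18]],
])

```text
time_s: 24.58
position: [0.5603, -0.1347, 0.0122]
orientation: [0.0, 0.787, 0.617, -0.0]
wrist_force: [0.5, 0.3, -0.0]
width: 0.591
gripper_force: 0.0
```

Emit:
play_rows([
  [[0, 0, -0.15, 0, 0, 0, 0.18], [0, 0, -0.15, 0, 0, 0, 0.18], [0, 0, -0.15, 0, 0, 0, 0.18], [0, 0, -0.15, 0, 0, 0, 0.18], [0, 0, 0, 0, 0, 0, 0.18]],
])

```text
time_s: 25.2
position: [0.5625, -0.1345, 0.1351]
orientation: [0.003, 0.786, 0.618, 0.002]
wrist_force: [0.9, 0.4, -0.0]
width: 0.593
gripper_force: 0.0
```

```bash
python3 rel.py; python3 look.py scene;python3 look.py side; cp pics/side_l.png pics/end.png
python3 - <<'E'
from h import *
K,t,M=cal("wrist");p,d=cams.camera("wrist");u,v=pix("wrist",(.545,-.2,.05)).astype(int);print(u,v)
if 0<v<480 and 0<u<640: lids(p,K,t,M,dict(pot=((u,v),.05)))
E
```

```text
tcp s 66.84615516299424 lat 1.8751180107387384 F along u 0.6273989281475038 lat 0.7829100272710934 [ 0.56246847 -0.13452175  0.1350535 ] 25.2
pot 904 546.9 -200.4 r 37.6
tall 1491 577.7 282.7 r 101.5
pot 1273 542.9 -201.0 r 38.4
tall 1871 569.6 286.5 r 104.0
320 332
pot 4624 [ 544.9 -202.4] r 31.0 res 0.18
```

View pics/end.png

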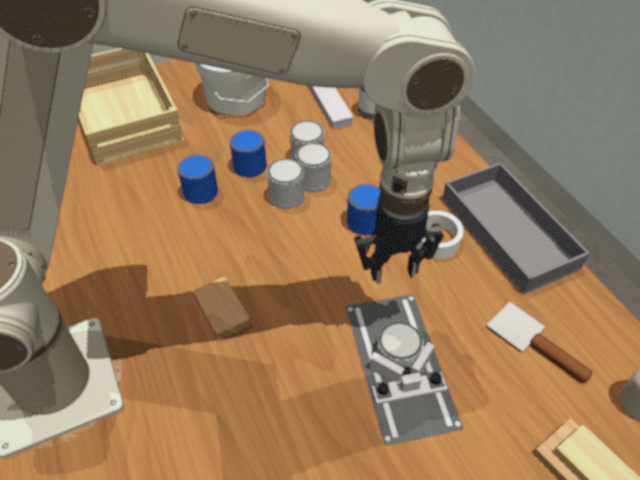

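The pot stands seated in the V at (400,340). The tins at (286,183), (313,166), (307,140) and the tape at (437,235) are where they began. Handing in.

```bash
python3 -c "
from workcell import ctrl;print(ctrl.sign_off())"
```

```text
the job is handed in; nothing more can be done
None
```

The pot was pushed clear of the clump and slid into the V-stop. It was held there at about 11 N for over half a second and left standing against the stop. The cameras show no movement of the other tins or the tape, and the job is handed in at about 25 s; no verdict came back.

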